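# Gauge a specimen bar against the flip stop

## Robot

A 6-joint arm with a two-finger parallel gripper is mounted at the origin on a cart in front of the work surface, level with it; the furniture and walls round the work are solid. World frame = base frame: x ahead of the robot, y to its left, z up, the work surface at z = 0. Lengths are in m, angles in rad, forces in N, time in s.
With the tool pointing down it reaches from about 0.225 to 0.875 m from the base axis. Payload 3.4 kg.
Tool frame: the origin (TCP) lies between the finger pads; the fingertips stand 19 mm ahead of it and the grasp point (between the pads) is the TCP; z points along the fingers, y is the line along which they close (so a half turn about z gives the same grasp; the last joint's range is limited). The gripper opens to 85 mm and grips with 20 to 120 N. Pads are 22 mm wide; open, the fingers measure 114 mm over their backs; the gripper's body (76 mm by 85 mm) begins 54 mm behind the grasp point. The pads swing forward as they close: fully open they stand 13 mm farther back than shut.
Start: joints at [1.109, 0.276, 1.505, -0, 1.361, -0.121], TCP at [0.192, 0.542, 0.25] pointing down, gripper open.
Joint ranges: [-2.89, 2.89], [-0.75, 2.08], [0.22, 2.7], [-1.18, 4.32], [0.11, 2.71], [-2.7, 2.7]. Speed limits (rad/s): [2.57, 2.57, 3.14, 3.14, 3.14, 3.14].

## Interface

Orientations are given as a unit quaternion [w, x, y, z].
In Python, from rig import get_state, imaging, ticket gives the robot as it stands. The module is installed in compiled form; this text tells all that it offers.
- The arm moves only by the shell command python3 -m inch 'ROWS' [FORCE]. ROWS is JSON, a list of rows, each an object with "claw": the opening, from -1 (shut) to 1 (fully open); "travel": the shift along the world's x, y, z in units of 200 mm (1.0 is 200 mm), a list of three; "turn": the turn about the world's z in units of 180 degrees (1.0 is 180 degrees). A call has 1 to 5 rows; each row is the pose to reach, as a shift and turn from the pose commanded when the call began, turning the shorter way round; what a row does not reach only later rows make up. A row lasts 1/10 s, in which the tool goes at most 50 mm and 8.59 degrees, less where a joint would pass 70% of its speed; a pose out of reach is approached as far as the arm can. A call with a number of a shift or a turn outside -1 to 1 is refused whole. A call with a gripper value outside its range is refused whole. The fingers move at their own pace and stop on an object; FORCE is the grip in N (left out, the last holds). Time passes only in rows, so rows that repeat a pose let the fingers close. It gives the time, the measured TCP pose, the force, the opening and the grip force at its end, in the units of the state.
- get_state(): the state, without advancing time (a new reading comes with each control period).
- imaging.get_image(name): name is "scene" or "top" or "wrist"; returns the picture (384x512x3 uint8, red, green, blue); there is no depth.
- imaging.camera_params(name): a dict with "camera_matrix" (3x3 intrinsics, pixels), "cam_to_world" (4x4, takes a point from camera to world coordinates); the wrist camera has in their place "T_tool_cam" (4x4, takes a point from camera to tool coordinates, whose origin is the TCP and whose axes are the flange's). Camera axes: x right, y down, z forward; pixel columns grow to the right and rows downward; lengths in m; the calibration is good to about 2 mm. A picture is of the moment at which its call begins: read the wrist's pose just before it. camera_params takes no time and is no camera call.
- ticket.sign_off(): hands the job in; it is judged then, once.
The state is a dict: "clock": time; "qpos": joint angles; "qd": joint speeds; "effort": joint torques, N m; "position": TCP position; "ee_rot": TCP orientation; "contact_force": force on the tool from outside, world axes, zero at the start; "moment": the same for the moment, N m; "width": finger opening in m; "gripper_force": force on a finger pad.
Only numpy, scipy, OpenCV 4.12 (cv2) and the standard library are available. Lean on these libraries where they do the work, as an engineer would, in place of code of your own. Each camera call takes 0.05 s, during which the arm holds its last target. There are 200 camera calls.

## Task

Set the aluminium specimen bar to length in the cut-off jig: flip the red-knobbed stop leaf all the way down across the fence, then slide the bar along the fence, upright and flush against it, so that its end meets the leaf and pushes the floating stop along until it is felt to come up firm on its hidden collar, and hold it home there with a steady push of about 9 N for at least half a second, never more than 18 N. Then flip the leaf back up beyond 80 degrees, so the offcut cannot jam, leaving the bar where it was gauged, flush with the stop's gauge line, and everything else undisturbed.

Things in the scene. Friction and masses are not known exactly. Their poses are not given: they have to be found in the camera images.
- jig: Cut-off jig: dark steel base plate 160 (x) x 260 (y) x 8 mm, fixed to the bench. Origin at the centre of its underside; x points across it to the fence (away from the robot), y along the fence to the stop end, z up. The fence's front face is the plane x = +20 mm, along all of y. The bar lies on the plate (top z = 8 mm) in front of the fence.
- fence: Aluminium fence bar fixed on the jig, 12 mm thick (x), 260 mm long (y), with a black scale, top 20 mm above the bench. Origin at the middle of the foot of its front face. It cannot move. The stop and bar slide along it. Pressing the bar on it with more than 25 N is too hard.
- stop: Blue flip-stop carriage on the fence, 34 mm wide (y), 63 mm high, all behind the fence's front face; carries the leaf. Axes as the jig's; origin on the bench under the fence's front face, in the leaf's middle plane. It floats along the fence, dragging with about 2 N, and comes up hard on a locked collar hidden inside it, 2 to 14 mm to jig +y of where it starts: found only by feel.
- leaf_hinge (a point): Middle of the leaf's hinge pin on the stop, 18 mm behind the fence's front face (stop +x), 55 mm above the bench; the pin runs along the jig's y.
- leaf_knob (a point): Centre of the red cross knob at the leaf's free end, 78 mm from the hinge pin: a cylinder 16 mm in diameter, 26 mm long along the jig's y. Pinched on its two flat ends (fingers closing along y) it can turn in the pinch. Leaf down: 60 mm in front of the fence face, 55 mm above the bench. Leaf upright: above the hinge, 133 mm above the bench.
- leaf (a joint): Leaf angle, rad: 0 fully down (level, on its end stop), 1.57 upright, 1.75 leaning back (end stop). It starts up. Hinge friction (about 0.09 N m, 1.2 N at the knob) keeps it where it is left. The leaf is a steel arm 10 mm wide (y), 12 mm thick, with a 44 mm deep stop blade under it, 20 to 44 mm from the hinge, that blocks the bar's path when down.
- gauge (a point): Point on the stop carriage (moves with it) in the plane that the leaf's stop face takes when down: the centre of the bar's end face when the bar is flush and seated. 5 mm from the leaf's middle plane to jig -y, 10 mm in front of the fence face, 28 mm above the bench. The face looks along jig -y. Pushing the leaf with over 18 N strains it; once on the collar the force rises sharply.
- bar_mid (a point): Centre of the loose plain aluminium specimen bar, 20 (x) x 110 (y, length) x 40 mm (z), about 0.2 kg. It starts on the plate, a little off the fence, slightly askew, on the -y side of the stop. Centre 28 mm above the bench; the upper 28 mm stand above the fence and can be gripped across the width. Seated: 10 mm in front of the fence face, 55 mm to jig -y of the gauge point.
- beaker_50: Bystander: small glass beaker, 49 x 47 x 59 mm, origin under its centre, left of the jig.
- crucible: Bystander: porcelain crucible, 41 mm across, 32 mm high, origin under its centre, left of the jig.
- weighing_bottle: Bystander: open glass weighing bottle, 36 mm across, 52 mm high, origin under its centre, right of the jig.
- marker: Bystander: black and red marker pen, 17 x 133 x 17 mm, origin under its centre, right of the jig.
- bar: The same specimen bar; origin at the centre of its underside, 20 mm below its centre; y along its length.
There are look-alikes about, which are no part of the job. Of the things shaped like the bar, the aluminium one is meant.

How it is judged:
On the way, in this order (a step that is already met when the one before it is completed fails the run):
1. the leaf is flipped fully down (value of joint leaf below 0.04 rad), for 0.2 s.
2. with the leaf down, the bar is flush on the fence and pressed home on the leaf with 5 to 14 N (value of joint leaf below 0.04 rad and contact force between bar and stop between 5 and 14 N and x of bar_mid in the frame of jig above 0.008 m and angle between the y axis of bar_mid and the y axis of jig, either way round below 0.035 rad and z of bar_mid in the frame of jig below 0.031 m and angle between bar_mid's own z axis and vertical below 0.05 rad), for 0.4 s.
At the end, for the whole second after the job is handed in: The leaf is up (above 1.38 rad, about 79 degrees), and the bar lies released and at rest on the jig plate, upright, flush on the fence (gap under 2 mm, within 0.035 rad), its end within 2 mm of the stop carriage's gauge plane (x of bar_mid in the frame of jig above 0.008 m and angle between the y axis of bar_mid and the y axis of jig, either way round below 0.035 rad and z of bar_mid in the frame of jig below 0.031 m and angle between bar_mid's own z axis and vertical below 0.05 rad and y of bar_mid in the frame of gauge between -0.057 and -0.0535 m and value of joint leaf above 1.38 rad and linear speed of bar below 0.01 m/s); the robot touches nothing.
It fails at once if the bar is pushed on the stop with more than 18 N (contact force between bar and stop above 18 N).
It fails at once if the bar is pressed on the fence with more than 25 N (contact force between bar and fence above 25 N).
It fails at once if a bystander is moved more than 15 mm (distance of any of beaker_50, crucible, weighing_bottle, marker from where it was at the start of the episode above 0.015 m).
It also fails if it takes over 72 s, if anything falls off the work surface, if the arm or the gripper's body presses on something with over 40 N, if the wrist force passes 120 N, or if a joint passes its speed limit or range.

## Working session

There is one attempt and no reset: what is moved stays moved. The work goes in short steps, Python scripts to look and compute and a shell command to move; the robot and the scene stay as the last step left them, time stands still between calls to the robot, and variables do not carry over. Pictures are saved under pics/ and viewed, at most 10 in all, crops included, and the job is handed in when it is done.

```bash
mkdir -p pics
python3 - <<'E'
from rig import get_state, imaging
import cv2,json,numpy as np
for n in ("scene","top"):
    im=imaging.get_image(n); cv2.imwrite(f"pics/{n}0.png",cv2.cvtColor(im,cv2.COLOR_RGB2BGR))
    p=imaging.camera_params(n); print(n,np.round(p["camera_matrix"],1).tolist(),np.round(p["cam_to_world"],3).tolist())
p=imaging.camera_params("wrist");print({k:np.round(v,3).tolist() for k,v in p.items()})
print(get_state())
E
```

```text
scene [[366.9, 0.0, 253.8], [0.0, 366.9, 195.6], [0.0, 0.0, 1.0]] [[0.722, -0.465, 0.513, -0.118], [-0.692, -0.468, 0.55, -0.686], [-0.015, -0.752, -0.659, 0.819], [0.0, 0.0, 0.0, 1.0]]
top [[470.9, 0.0, 254.8], [0.0, 470.9, 191.9], [0.0, 0.0, 1.0]] [[0.003, -0.981, 0.192, 0.157], [-1.0, 0.001, 0.02, -0.072], [-0.02, -0.192, -0.981, 1.53], [0.0, 0.0, 0.0, 1.0]]
{'camera_matrix': [[296.122, 0.0, 252.118], [0.0, 296.122, 190.397], [0.0, 0.0, 1.0]], 'T_tool_cam': [[-0.001, -0.948, -0.318, 0.082], [1.0, -0.001, -0.0, -0.0], [0.0, -0.318, 0.948, -0.124], [0.0, 0.0, 0.0, 1.0]]}
{'clock': 0.1, 'qpos': array([ 1.10900880e+00,  2.76514651e-01,  1.50597686e+00, -2.45778951e-05,
        1.36073627e+00, -1.20972421e-01]), 'qd': array([ 0.00041799, -0.00422572, -0.00280769,  0.00127588, -0.00149435,
       -0.00105059]), 'effort': array([ 1.12409049e-03, -4.17699265e+01, -2.46405190e+01, -9.67208257e-05,
        5.82093096e-03, -1.51531088e-05]), 'position': array([0.19199739, 0.54153131, 0.24954778]), 'ee_rot': array([-2.23354873e-04,  1.69581422e-01,  9.85515841e-01, -7.86554219e-04]), 'contact_force': array([-0.13007208, -0.0832601 ,  0.00910246]), 'moment': array([0.00467942, 0.05056185, 0.04006013]), 'gripper_force': 0.0, 'width': 0.08547454675947369}
```

View pics/top0.png

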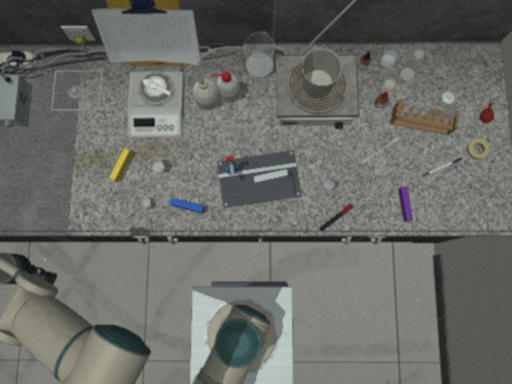

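View pics/scene0.png

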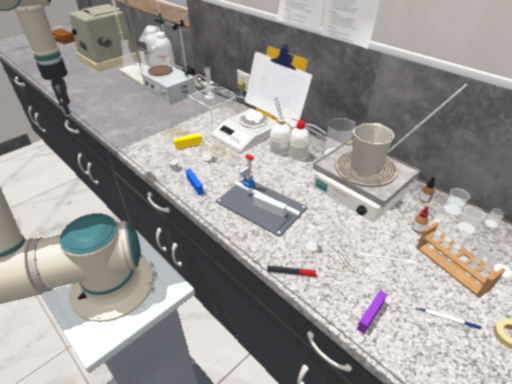

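The top view shows the jig plate at about (219-300, 152-206), the stop with its red knob at (230,160), and the bar at (271,176). Next I'll measure the plate outline from the top and then look closer with the wrist camera.

```bash
cat > h.py <<'E'
import cv2,numpy as np
from scipy.spatial.transform import Rotation as R
from rig import get_state, imaging
def cam(n):
    p=imaging.camera_params(n); K=np.array(p["camera_matrix"])
    if n!="wrist": return K,np.array(p["cam_to_world"])
    s=get_state(); q=s["ee_rot"]; T=np.eye(4); T[:3,:3]=R.from_quat([q[1],q[2],q[3],q[0]]).as_matrix(); T[:3,3]=s["position"]
    return K,T@np.array(p["T_tool_cam"])
def cast(KT,uv,z):
    K,T=KT; uv=np.atleast_2d(uv).astype(float)
    d=(T[:3,:3]@np.linalg.inv(K)@np.c_[uv,np.ones(len(uv))].T).T
    return T[:3,3]+d*((z-T[2,3])/d[:,2])[:,None]
def proj(KT,P):
    K,T=KT; P=np.atleast_2d(P); c=(P-T[:3,3])@T[:3,:3]; u=c@K.T; return u[:,:2]/u[:,2:]
def tri(a,ua,b,ub):
    A=[];o=[]
    for KT,u in((a,ua),(b,ub)):
        p=KT[1][:3,3]; d=cast(KT,u,0)[0]-p; d/=np.linalg.norm(d); M=np.eye(3)-np.outer(d,d); A.append(M);o.append(M@p)
    return np.linalg.lstsq(np.vstack(A),np.hstack(o),rcond=None)[0]
E
python3 - <<'E'
from h import *
im=cv2.imread("pics/top0.png"); KT=cam("top")
print(np.round(cast(KT,[[219,163],[295,151],[300,198],[224,206]],.008),4))
hsv=cv2.cvtColor(im,cv2.COLOR_BGR2HSV)
sub=np.zeros(im.shape[:2],np.uint8); sub[140:215,210:310]=1
g=((hsv[...,2]<95)&(hsv[...,2]>25)).astype(np.uint8)*sub
c=max(cv2.findContours(cv2.morphologyEx(g,cv2.MORPH_CLOSE,np.ones((9,9))),0,2)[0],key=cv2.contourArea); r=cv2.minAreaRect(c)
print(r, np.round(cast(KT,cv2.boxPoints(r),.008),4), np.round(cast(KT,[r[0]],.008),4))
cv2.imwrite("pics/topz.png",cv2.resize(im[140:215,205:315],None,fx=7,fy=7,interpolation=cv2.INTER_CUBIC))
s=cv2.imread("pics/scene0.png");S=cam("scene")
def red(i,x0,x1,y0,y1):
    h=cv2.cvtColor(i,cv2.COLOR_BGR2HSV)[y0:y1,x0:x1]; m=((h[...,0]<8)|(h[...,0]>172))&(h[...,1]>130)&(h[...,2]>80); y,x=np.nonzero(m); return [x.mean()+x0,y.mean()+y0],len(x)
a=red(im,220,240,145,175); b=red(s,235,265,145,175); print(a,b,tri(KT,a[0],S,b[0]))
E
```

```text
[[ 0.5525  0.0785  0.008 ]
 [ 0.5933 -0.1754  0.008 ]
 [ 0.4335 -0.1896  0.008 ]
 [ 0.4071  0.0595  0.008 ]]
((258.3612060546875, 176.59825134277344), (52.079593658447266, 78.38549041748047), 81.25383758544922) [[ 0.5739  0.09    0.008 ]
 [ 0.6145 -0.1695  0.008 ]
 [ 0.4389 -0.1931  0.008 ]
 [ 0.3995  0.0608  0.008 ]] [[ 0.5057 -0.053   0.008 ]]
([np.float64(229.375), np.float64(158.34375)], 32) ([np.float64(249.03703703703704), np.float64(156.59259259259258)], 27) [0.53514315 0.03403432 0.13333811]
```

View pics/topz.png

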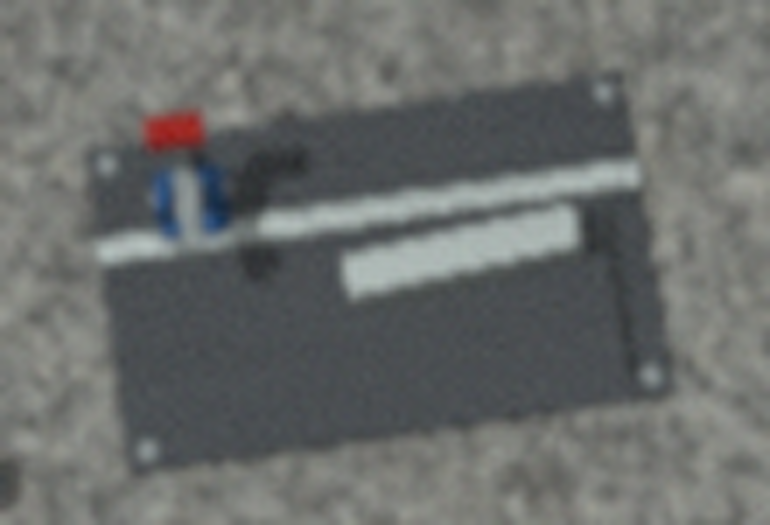

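```bash
A='{"claw":1,"travel":[0.45,-0.715,0],"turn":0.0395}'
for i in 1; do :; done
python3 -m inch '[{"claw":1,"travel":[0.25,-0.4,0],"turn":0.02},{"claw":1,"travel":[0.5,-0.8,0],"turn":0.04},{"claw":1,"travel":[0.6,-0.96,0],"turn":0.055},{"claw":1,"travel":[0.6,-0.96,0],"turn":0.055}]'
python3 -m inch '[{"claw":1,"travel":[0.25,-0.4,0],"turn":0.02},{"claw":1,"travel":[0.5,-0.8,0],"turn":0.04},{"claw":1,"travel":[0.6,-0.96,0],"turn":0.053},{"claw":1,"travel":[0.6,-0.96,0],"turn":0.053}]'
python3 -m inch '[{"claw":1,"travel":[0.25,-0.4,0],"turn":0.02},{"claw":1,"travel":[0.5,-0.8,0],"turn":0.04},{"claw":1,"travel":[0.59,-0.94,0],"turn":0.05},{"claw":1,"travel":[0.59,-0.94,0],"turn":0.05},{"claw":1,"travel":[0.59,-0.94,0],"turn":0.05}]'
python3 - <<'E'
from h import *
import time
KT=cam("wrist"); s=get_state(); print(s["clock"],s["position"],s["ee_rot"],s["qpos"][5])
im=cv2.cvtColor(imaging.get_image("wrist"),cv2.COLOR_RGB2BGR); cv2.imwrite("pics/w1.png",im); np.savez("w1.npz",K=KT[0],T=KT[1])
E
```

```text
clock: 0.5
position: [0.2986, 0.3706, 0.2499]
ee_rot: [-0.0, 0.083, 0.997, -0.0]
contact_force: [0.9, 0.0, 0.0]
width: 0.0854
gripper_force: 0.0
clock: 0.9
position: [0.4046, 0.2009, 0.2502]
ee_rot: [-0.0, 0.0, 1.0, 0.0]
contact_force: [1.3, 0.6, -0.4]
width: 0.0853
gripper_force: 0.0
clock: 1.4
position: [0.5242, 0.0109, 0.2498]
ee_rot: [0.0, -0.076, 0.997, -0.001]
contact_force: [-1.0, 0.7, 0.9]
width: 0.0855
gripper_force: 0.0
1.4 [0.5241904  0.01087438 0.24978637] [ 2.35509759e-04 -7.59997264e-02  9.97107510e-01 -7.74632490e-04] -1.8336509923934483
```

View pics/w1.png

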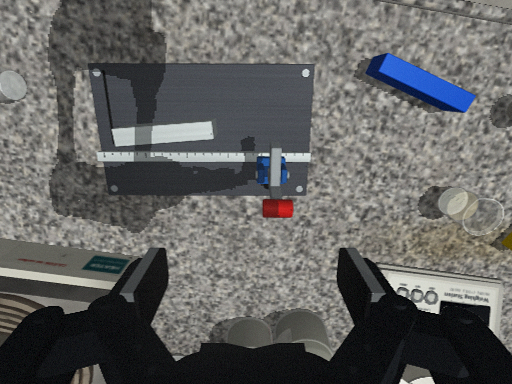

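The wrist view shows the plate with corners near (89,64), (314,65), (308,194) and (105,195). The fence runs at about row 157, the bar top spans (112,137)-(214,130), and the knob sits at (278,208) with the leaf upright.

Run:
```python
from h import *
im=cv2.imread("pics/w1.png"); d=np.load("w1.npz"); KT=(d["K"],d["T"]); g=cv2.GaussianBlur(cv2.cvtColor(im,cv2.COLOR_BGR2GRAY),(3,3),0).astype(float)
def edge(cols,r0,r1,sgn):  # strongest row transition
    out=[]
    for c in cols:
        q=sgn*np.diff(g[r0:r1,c]); k=q.argmax(); out.append([c,r0+k+.5])
    return np.array(out)
def edgec(rows,c0,c1,sgn):
    return np.array([[c0+.5+(sgn*np.diff(g[r,c0:c1])).argmax(),r] for r in rows])
def line(p,z):
    P=cast(KT,p,z)[:,:2]
    for _ in range(4):
        m=P.mean(0); v=np.linalg.svd(P-m)[2][0]; e=abs((P-m)@[-v[1],v[0]]); P=P[e<=max(.0015,np.median(e)*2)]
    if v[np.abs(v).argmax()]<0: v=-v
    return m,v,len(P)
L={}
L['front']=line(edge(range(170,305,3),55,75,-1),.008)
L['fence']=line(edge(list(range(105,120,2))+list(range(216,236,2))+list(range(292,308,2)),142,160,1),.020)
L['left']=line(edgec(range(75,150,3),80,112,-1),.008); L['right']=line(edgec(range(75,150,3),300,322,1),.008)
for k,(m,v,n) in L.items(): print(k,m.round(4),"yaw",np.degrees(np.arctan2(-v[0],v[1]) if abs(v[1])>.7 else np.arctan2(v[1],v[0])).round(2),n)
m,v,_=L['fence']; yaw=np.arctan2(-v[0],v[1]); X=np.array([np.cos(yaw),np.sin(yaw)]);Y=np.array([-np.sin(yaw),np.cos(yaw)])
print("fence-front dx",(m-L['front'][0])@X, "left-right", (L['right'][0]-L['left'][0])@Y)
yc=(L['right'][0]@Y+L['left'][0]@Y)/2; O=(m@X-.02)*X+yc*Y; print("jig O",O,"yaw",np.degrees(yaw))
J=lambda P:np.c_[(P[:,:2]-O)@X,(P[:,:2]-O)@Y]
# bar top
msk=np.zeros(g.shape,np.uint8); msk[115:149,108:220]=(g[115:149,108:220]>120); c=max(cv2.findContours(msk,0,2)[0],key=cv2.contourArea)
r=cv2.minAreaRect(c); b=cast(KT,cv2.boxPoints(r),.048); print(r); print("bar jig corners",J(b).round(4).tolist(), "ctr",J(cast(KT,[r[0]],.048)).round(4))
h=cv2.cvtColor(im,cv2.COLOR_BGR2HSV)[190:225,255:300]; k=((h[...,0]<8)|(h[...,0]>172))&(h[...,1]>120); y,x=np.nonzero(k); print("knob px",x.min()+255,x.max()+255,y.min()+190,y.max()+190)
P=cast(KT,[[(x.min()+x.max())/2+255,(y.min()+y.max())/2+190]],.133); print("knob",P,J(P))
print(np.degrees(np.arctan2(KT[1][1,0],KT[1][0,0])))
np.savez("jig.npz",O=O,yaw=yaw)
cv2.imwrite("pics/w1z.png",cv2.resize(im[55:225,85:320],None,fx=3,fy=3,interpolation=cv2.INTER_CUBIC))
```

```text
front [ 0.4162 -0.0257] yaw 8.39 44
fence [ 0.52   -0.0384] yaw 8.36 26
left [ 0.5014 -0.1842] yaw 8.42 20
right [0.4568 0.0714] yaw 7.9 22
fence-front dx 0.10089753179991053 left-right 0.25936376417412677
jig O [ 0.50196263 -0.05302808] yaw 8.355622319690525
((162.53257751464844, 133.43150329589844), (18.400495529174805, 100.71356964111328), 85.68397521972656)
bar jig corners [[-0.0115, -0.0935], [-0.0201, 0.0159], [-0.0004, 0.0167], [0.0086, -0.0949]] ctr [[-0.006  -0.0387]]
knob px 263 292 199 217
knob [[0.53624202 0.0346857  0.133     ]] [[0.0466618  0.08180134]]
98.66140907492498
```

View pics/w1z.png

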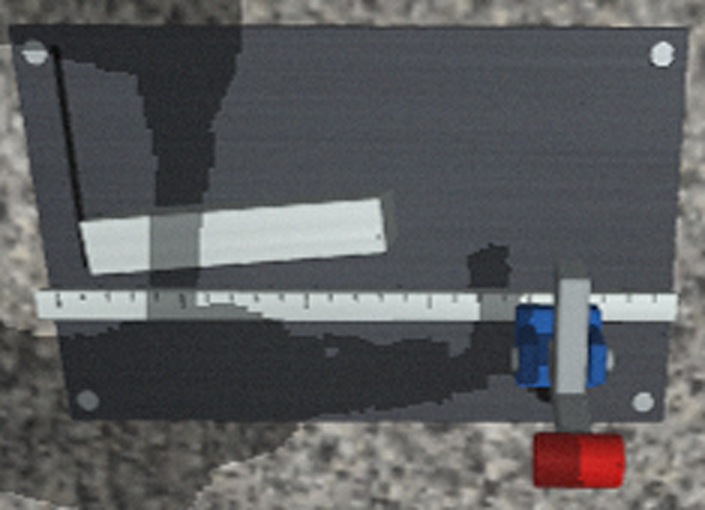

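```bash
python3 -m inch '[{"claw":1,"travel":[0.06,0.119,0],"turn":-0.002},{"claw":0,"travel":[0.06,0.119,-0.25],"turn":-0.002},{"claw":0,"travel":[0.06,0.119,-0.45],"turn":-0.002},{"claw":0,"travel":[0.06,0.119,-0.584],"turn":-0.002},{"claw":0,"travel":[0.06,0.119,-0.584],"turn":-0.002}]' 20
python3 -m inch '[{"claw":-1,"travel":[0,0,0],"turn":0},{"claw":-1,"travel":[0,0,0],"turn":0},{"claw":-1,"travel":[0,0,0],"turn":0},{"claw":-1,"travel":[0,0,0],"turn":0}]' 20
```

```text
clock: 1.95
position: [0.5305, 0.0392, 0.1295]
ee_rot: [-0.005, -0.075, 0.997, 0.001]
contact_force: [-0.6, 0.5, -1.0]
width: 0.0425
gripper_force: 0.0
clock: 2.35
position: [0.5343, 0.0384, 0.1342]
ee_rot: [0.0, -0.075, 0.997, -0.0]
contact_force: [-1.4, -1.2, -5.0]
width: 0.0257
gripper_force: 23.8
```

```bash
python3 -m inch '[{"claw":-1,"travel":[-0.054,-0.008,0.001],"turn":0},{"claw":-1,"travel":[-0.108,-0.016,-0.003],"turn":0},{"claw":-1,"travel":[-0.165,-0.024,-0.018],"turn":0},{"claw":-1,"travel":[-0.217,-0.032,-0.04],"turn":0},{"claw":-1,"travel":[-0.217,-0.032,-0.04],"turn":0}]'
```

```text
clock: 2.85
position: [0.4885, 0.0317, 0.126]
ee_rot: [-0.001, -0.075, 0.997, -0.0]
contact_force: [-1.4, -0.6, 4.5]
width: 0.0252
gripper_force: 25.1
```

```bash
python3 -m inch '[{"claw":-1,"travel":[-0.05,-0.007,-0.03],"turn":0},{"claw":-1,"travel":[-0.094,-0.014,-0.068],"turn":0},{"claw":-1,"travel":[-0.132,-0.019,-0.112],"turn":0},{"claw":-1,"travel":[-0.164,-0.024,-0.16],"turn":0},{"claw":-1,"travel":[-0.187,-0.027,-0.21],"turn":0}]'
python3 -m inch '[{"claw":-1,"travel":[-0.014,-0.002,-0.045],"turn":0},{"claw":-1,"travel":[-0.022,-0.003,-0.09],"turn":0},{"claw":-1,"travel":[-0.023,-0.003,-0.138],"turn":0},{"claw":-1,"travel":[-0.023,-0.003,-0.138],"turn":0},{"claw":-1,"travel":[-0.023,-0.003,-0.138],"turn":0}]'
```

```text
clock: 3.35
position: [0.4519, 0.0263, 0.0837]
ee_rot: [-0.001, -0.075, 0.997, -0.0]
contact_force: [-0.6, -2.1, 4.0]
width: 0.0253
gripper_force: 27.8
clock: 3.85
position: [0.4466, 0.0262, 0.0549]
ee_rot: [-0.003, -0.075, 0.997, 0.0]
contact_force: [-3.6, -2.8, -0.6]
width: 0.0255
gripper_force: 28.6
```

```bash
python3 -m inch '[{"claw":-1,"travel":[0,0,-0.008],"turn":0},{"claw":-1,"travel":[0,0,-0.015],"turn":0},{"claw":-1,"travel":[0,0,-0.015],"turn":0},{"claw":-1,"travel":[0,0,-0.015],"turn":0}]'
```

```text
clock: 4.25
position: [0.4466, 0.0263, 0.0524]
ee_rot: [-0.002, -0.075, 0.997, 0.0]
contact_force: [-5.0, -2.2, 1.3]
width: 0.0253
gripper_force: 28.8
```

```bash
python3 -m inch '[{"claw":-1,"travel":[0,0,-0.01],"turn":0},{"claw":-1,"travel":[0,0,-0.015],"turn":0},{"claw":-1,"travel":[0,0,-0.015],"turn":0},{"claw":-1,"travel":[0,0,-0.015],"turn":0}]'
python3 -m inch '[{"claw":-1,"travel":[0,0,-0.01],"turn":0},{"claw":-1,"travel":[0,0,-0.015],"turn":0},{"claw":-1,"travel":[0,0,-0.015],"turn":0},{"claw":-1,"travel":[0,0,-0.015],"turn":0}]'
```

```text
clock: 4.65
position: [0.4467, 0.0262, 0.0505]
ee_rot: [-0.002, -0.075, 0.997, 0.0]
contact_force: [-7.4, -2.6, 11.2]
width: 0.0257
gripper_force: 29.9
clock: 5.05
position: [0.4468, 0.0262, 0.0495]
ee_rot: [-0.002, -0.075, 0.997, 0.0]
contact_force: [-13.0, -2.8, 32.0]
width: 0.0258
gripper_force: 32.1
```

```bash
python3 -m inch '[{"claw":0.3,"travel":[0,0,0],"turn":0},{"claw":0.3,"travel":[0,0,0],"turn":0},{"claw":0.5,"travel":[0,0,0],"turn":0},{"claw":1,"travel":[0,0,0.2],"turn":0},{"claw":1,"travel":[0,0,0.4],"turn":0}]'
python3 -m inch '[{"claw":1,"travel":[0.2,-0.1,0.2],"turn":0},{"claw":1,"travel":[0.35,-0.25,0.4],"turn":0},{"claw":1,"travel":[0.45,-0.3,0.6],"turn":0},{"claw":1,"travel":[0.45,-0.3,0.6],"turn":0},{"claw":1,"travel":[0.45,-0.3,0.6],"turn":0}]'
python3 - <<'E'
from h import *
KT=cam("wrist"); s=get_state(); print(s["clock"],s["position"],s["ee_rot"])
im=cv2.cvtColor(imaging.get_image("wrist"),cv2.COLOR_RGB2BGR); cv2.imwrite("pics/w2.png",im); np.savez("w2.npz",K=KT[0],T=KT[1])
d=np.load("jig.npz");O,yaw=d["O"],d["yaw"]
Rj=np.array([[np.cos(yaw),-np.sin(yaw)],[np.sin(yaw),np.cos(yaw)]])
J=lambda P:(P[:,:2]-O)@Rj
h=cv2.cvtColor(im,cv2.COLOR_BGR2HSV); k=(((h[...,0]<8)|(h[...,0]>172))&(h[...,1]>120)&(h[...,2]>60)).astype(np.uint8)
ex=np.array([O+Rj@[-.04,.085]]); p=proj(KT,np.c_[ex,[.055]])[0]; print("expected knob",p)
for c in cv2.findContours(k,0,2)[0]:
    if cv2.contourArea(c)>40:
        x,y,w,hh=cv2.boundingRect(c); print(x,y,w,hh,J(cast(KT,[[x+w/2-.5,y+hh/2-.5]],.055)))
cv2.imwrite("pics/w2z.png",cv2.resize(im[40:260,60:360],None,fx=2.5,fy=2.5,interpolation=cv2.INTER_CUBIC))
E
```

```text
clock: 5.55
position: [0.4481, 0.0265, 0.1265]
ee_rot: [-0.002, -0.074, 0.997, 0.001]
contact_force: [0.2, -0.4, -0.2]
width: 0.0852
gripper_force: 0.0
clock: 6.05
position: [0.5415, -0.0348, 0.2486]
ee_rot: [0.002, -0.074, 0.997, -0.0]
contact_force: [-0.2, -0.4, 0.3]
width: 0.0854
gripper_force: 0.0
6.05 [ 0.54151432 -0.03476422  0.24859045] [ 2.49913150e-03 -7.40608642e-02  9.97250483e-01 -4.64733526e-04]
expected knob [324.4143694   90.09381749]
312 82 29 16 [[-0.04057296  0.08656259]]
```

View pics/w2z.png

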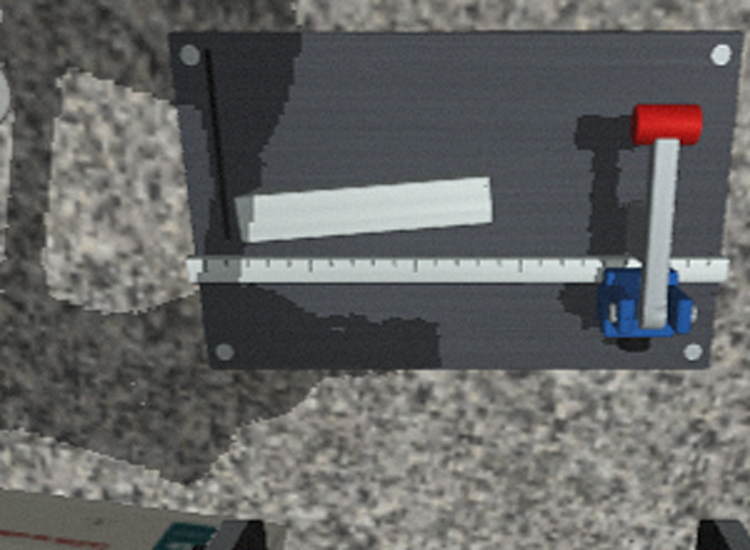

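The leaf lies down across the fence, with the knob at crop (667,125) and the bar untouched. I'll re-measure the bar and swing the gripper over it.

```bash
python3 -m inch '[{"claw":1,"travel":[-0.05,-0.1,-0.1],"turn":-0.047},{"claw":1,"travel":[-0.1,-0.2,-0.2],"turn":-0.095},{"claw":1,"travel":[-0.2,-0.287,-0.3],"turn":-0.142},{"claw":1,"travel":[-0.2,-0.287,-0.35],"turn":-0.19},{"claw":1,"travel":[-0.2,-0.287,-0.4],"turn":-0.237}]' 40
python3 -m inch '[{"claw":1,"travel":[0,0,-0.1],"turn":-0.047},{"claw":1,"travel":[0,0,-0.15],"turn":-0.095},{"claw":1,"travel":[0,0,-0.2],"turn":-0.142},{"claw":1,"travel":[0,0,-0.2],"turn":-0.19},{"claw":1,"travel":[0,0,-0.2],"turn":-0.238}]'
python3 -m inch '[{"claw":0.6,"travel":[0,0,0],"turn":0},{"claw":0.6,"travel":[0,0,0],"turn":0}]'
python3 - <<'E'
from h import *
im=cv2.imread("pics/w2.png"); d=np.load("w2.npz"); KT=(d["K"],d["T"]); g=cv2.cvtColor(im,cv2.COLOR_BGR2GRAY)
d=np.load("jig.npz");O,yaw=d["O"],d["yaw"]
Rj=np.array([[np.cos(yaw),-np.sin(yaw)],[np.sin(yaw),np.cos(yaw)]]);J=lambda P:(P[:,:2]-O)@Rj
m=np.zeros_like(g); m[105:141,160:262]=g[105:141,160:262]>185
c=max(cv2.findContours(m,0,2)[0],key=cv2.contourArea); r=cv2.minAreaRect(c); print(r)
P=cast(KT,[r[0]],.048); print("bar",P,J(P), J(cast(KT,cv2.boxPoints(r),.048)).round(4).tolist())
s=get_state(); print(s["position"],s["ee_rot"])
E
```

```text
clock: 6.6
position: [0.4957, -0.0903, 0.1641]
ee_rot: [-0.003, 0.297, 0.955, 0.0]
contact_force: [0.3, 0.9, 0.2]
width: 0.0851
gripper_force: 0.0
clock: 7.1
position: [0.4962, -0.0897, 0.1245]
ee_rot: [-0.003, 0.624, 0.782, -0.001]
contact_force: [0.3, -0.4, -0.2]
width: 0.0856
gripper_force: 0.0
clock: 7.3
position: [0.4974, -0.0904, 0.1258]
ee_rot: [-0.001, 0.62, 0.785, -0.0]
contact_force: [0.2, -0.5, 0.7]
width: 0.0686
gripper_force: 0.0
((207.27426147460938, 123.17805480957031), (17.464204788208008, 96.13288116455078), 85.42607879638672)
bar [[ 0.50121914 -0.09010672  0.048     ]] [[-0.00612375 -0.03657702]] [[-0.0111, -0.0883], [-0.0192, 0.0141], [-0.001, 0.0157], [0.0074, -0.0887]]
[ 0.49739481 -0.09035959  0.12577604] [-1.39733204e-03  6.20118116e-01  7.84507119e-01 -3.87230832e-04]
```

```bash
python3 -m inch '[{"claw":0.5,"travel":[0.02,0,-0.12],"turn":-0.002},{"claw":0.3,"travel":[0.02,0,-0.24],"turn":-0.002},{"claw":0.2,"travel":[0.02,0,-0.34],"turn":-0.002},{"claw":0.2,"travel":[0.02,0,-0.38],"turn":-0.002},{"claw":0.2,"travel":[0.02,0,-0.4],"turn":-0.002}]'
python3 -m inch '[{"claw":0.1,"travel":[0,0,0],"turn":0},{"claw":0,"travel":[0,0,0],"turn":0},{"claw":0,"travel":[0,0,0],"turn":0}]'
```

```text
clock: 7.8
position: [0.5021, -0.0909, 0.0461]
ee_rot: [-0.001, 0.623, 0.782, -0.0]
contact_force: [0.8, -0.7, 1.1]
width: 0.0509
gripper_force: 0.0
clock: 8.1
position: [0.5035, -0.0915, 0.0478]
ee_rot: [0.001, 0.624, 0.782, 0.0]
contact_force: [0.7, 0.1, 0.1]
width: 0.043
gripper_force: 0.0
```

```bash
python3 -m inch '[{"claw":0,"travel":[-0.01,0,-0.018],"turn":0},{"claw":-0.3,"travel":[-0.01,0,-0.018],"turn":0},{"claw":-1,"travel":[-0.01,0,-0.018],"turn":0},{"claw":-1,"travel":[-0.01,0,-0.018],"turn":0},{"claw":-1,"travel":[-0.01,0,-0.018],"turn":0}]' 40
python3 -m inch '[{"claw":-1,"travel":[0,0,0],"turn":0},{"claw":-1,"travel":[0,0,0],"turn":0}]' 40
```

```text
clock: 8.6
position: [0.5009, -0.0912, 0.0435]
ee_rot: [0.0, 0.624, 0.781, 0.0]
contact_force: [0.4, 0.7, 3.4]
width: 0.0193
gripper_force: 39.8
clock: 8.8
position: [0.5009, -0.0912, 0.0435]
ee_rot: [0.0, 0.624, 0.781, 0.0]
contact_force: [-0.3, -0.0, 3.3]
width: 0.0193
gripper_force: 40.0
```

```bash
python3 -m inch '[{"claw":-1,"travel":[0.02,0.003,0],"turn":-0.012},{"claw":-1,"travel":[0.045,0.0065,0],"turn":-0.0244},{"claw":-1,"travel":[0.064,0.0095,0],"turn":-0.0244},{"claw":-1,"travel":[0.064,0.0095,0],"turn":-0.0244},{"claw":-1,"travel":[0.064,0.0095,0],"turn":-0.0244}]'
cat > st.py <<'E'
from h import *
s=get_state();d=np.load("jig.npz");O,yaw=d["O"],d["yaw"]
Rj=np.array([[np.cos(yaw),-np.sin(yaw)],[np.sin(yaw),np.cos(yaw)]]);q=s["ee_rot"]
print("jigTCP mm",((s["position"][:2]-O)@Rj*1000).round(2),"z",(s["position"][2]*1e3).round(2),"Fjig",(s["contact_force"][:2]@Rj).round(1),"Fz",s["contact_force"][2].round(1),"M",s["moment"].round(2),"yaw-jig",(2*np.degrees(np.arctan2(q[2],q[1]))-90-np.degrees(yaw)).round(2))
E
python3 st.py
```

```text
clock: 9.3
position: [0.5113, -0.0892, 0.0435]
ee_rot: [-0.002, 0.653, 0.757, -0.001]
contact_force: [-5.9, -0.4, 8.4]
width: 0.019
gripper_force: 40.7
jigTCP mm [  3.98 -37.18] z 43.49 Fjig [-5.9  0.5] Fz 8.4 M [-0.16  0.86 -0.01] yaw-jig 0.09
```

```bash
python3 -m inch '[{"claw":-1,"travel":[0,0,0.004],"turn":0},{"claw":-1,"travel":[0,0,0.004],"turn":0},{"claw":-1,"travel":[0,0,0.004],"turn":0}]'; python3 st.py
python3 -m inch '[{"claw":-1,"travel":[0.005,0.0007,0.002],"turn":0},{"claw":-1,"travel":[0.01,0.0015,0.002],"turn":0},{"claw":-1,"travel":[0.01,0.0015,0.002],"turn":0}]'; python3 st.py
```

```text
clock: 9.6
position: [0.5136, -0.0893, 0.0438]
ee_rot: [-0.0, 0.654, 0.757, 0.0]
contact_force: [0.1, 0.3, -2.2]
width: 0.0193
gripper_force: 39.2
jigTCP mm [  6.29 -37.59] z 43.75 Fjig [0.2 0.3] Fz -2.2 M [ 0.   -0.04  0.04] yaw-jig 0.03
clock: 9.9
position: [0.5159, -0.0891, 0.0444]
ee_rot: [0.0, 0.653, 0.757, 0.0]
contact_force: [-0.0, 0.2, -3.0]
width: 0.0193
gripper_force: 39.2
jigTCP mm [  8.6 -37.7] z 44.45 Fjig [0.  0.2] Fz -3.0 M [ 0.02  0.   -0.01] yaw-jig 0.04
```

```bash
python3 -m inch '[{"claw":-1,"travel":[0.004,0.0006,0],"turn":0},{"claw":-1,"travel":[0.004,0.0006,0],"turn":0},{"claw":-1,"travel":[0.004,0.0006,0],"turn":0}]'; python3 st.py
python3 -m inch '[{"claw":-1,"travel":[0.004,0.0006,0],"turn":0},{"claw":-1,"travel":[0.004,0.0006,0],"turn":0},{"claw":-1,"travel":[0.004,0.0006,0],"turn":0}]'; python3 st.py
```

```text
clock: 10.2
position: [0.5164, -0.0889, 0.0445]
ee_rot: [0.0, 0.653, 0.757, 0.0]
contact_force: [-0.2, -0.1, -2.6]
width: 0.0193
gripper_force: 39.2
jigTCP mm [  9.08 -37.6 ] z 44.53 Fjig [-0.2 -0. ] Fz -2.6 M [ 0.04 -0.   -0.05] yaw-jig 0.04
clock: 10.5
position: [0.5168, -0.0888, 0.0445]
ee_rot: [-0.0, 0.653, 0.757, -0.0]
contact_force: [-0.4, -0.1, -1.6]
width: 0.0191
gripper_force: 39.3
jigTCP mm [  9.52 -37.56] z 44.49 Fjig [-0.4 -0.1] Fz -1.6 M [-0.02  0.19  0.05] yaw-jig 0.05
```

```bash
python3 -m inch '[{"claw":-1,"travel":[0.003,0.0004,-0.002],"turn":0},{"claw":-1,"travel":[0.003,0.0004,-0.002],"turn":0},{"claw":-1,"travel":[0.003,0.0004,-0.002],"turn":0}]'; python3 st.py
python3 -m inch '[{"claw":-1,"travel":[0.003,0.0004,0],"turn":0},{"claw":-1,"travel":[0.003,0.0004,0],"turn":0},{"claw":-1,"travel":[0.003,0.0004,0],"turn":0}]'; python3 st.py
```

```text
clock: 10.8
position: [0.5169, -0.0887, 0.0439]
ee_rot: [-0.001, 0.653, 0.757, -0.001]
contact_force: [-2.9, -2.0, -0.3]
width: 0.0192
gripper_force: 39.5
jigTCP mm [  9.57 -37.44] z 43.92 Fjig [-3.1 -1.5] Fz -0.3 M [-0.15  0.58  0.11] yaw-jig 0.06
clock: 11.1
position: [0.517, -0.0887, 0.0439]
ee_rot: [-0.001, 0.653, 0.757, -0.001]
contact_force: [-5.1, -1.7, 1.0]
width: 0.0192
gripper_force: 39.7
jigTCP mm [  9.67 -37.43] z 43.94 Fjig [-5.3 -1. ] Fz 1.0 M [-0.26  0.95  0.07] yaw-jig 0.06
```

```bash
python3 -m inch '[{"claw":-1,"travel":[-0.009,0.05,0],"turn":0},{"claw":-1,"travel":[-0.0161,0.1,0],"turn":0},{"claw":-1,"travel":[-0.0235,0.15,0],"turn":0},{"claw":-1,"travel":[-0.0308,0.2,0],"turn":0},{"claw":-1,"travel":[-0.0308,0.2,0],"turn":0}]'; python3 st.py
python3 -m inch '[{"claw":-1,"travel":[-0.0059,0.04,0],"turn":0},{"claw":-1,"travel":[-0.0103,0.07,0],"turn":0},{"claw":-1,"travel":[-0.0103,0.07,0],"turn":0},{"claw":-1,"travel":[-0.0103,0.07,0],"turn":0}]'; python3 st.py
```

```text
clock: 11.6
position: [0.5107, -0.0474, 0.0437]
ee_rot: [-0.002, 0.653, 0.757, -0.0]
contact_force: [-4.6, 1.6, -2.3]
width: 0.0192
gripper_force: 39.6
jigTCP mm [9.45 4.32] z 43.69 Fjig [-4.3  2.3] Fz -2.3 M [0.3  0.82 0.06] yaw-jig 0.07
clock: 12.0
position: [0.5088, -0.0345, 0.0437]
ee_rot: [-0.001, 0.653, 0.757, -0.001]
contact_force: [-5.7, -1.2, -1.0]
width: 0.0195
gripper_force: 39.7
jigTCP mm [ 9.48 17.35] z 43.73 Fjig [-5.8 -0.3] Fz -1.0 M [-0.1   0.87  0.13] yaw-jig 0.05
```

```bash
python3 -m inch '[{"claw":-1,"travel":[-0.004,0.015,0],"turn":0},{"claw":-1,"travel":[-0.0058,0.03,0],"turn":0},{"claw":-1,"travel":[-0.0058,0.03,0],"turn":0}]'; python3 st.py
for k in a; do python3 -m inch '[{"claw":-1,"travel":[-0.0015,0.01,0],"turn":0},{"claw":-1,"travel":[-0.0015,0.01,0],"turn":0},{"claw":-1,"travel":[-0.0015,0.01,0],"turn":0}]'; done; python3 st.py
```

```text
clock: 12.3
position: [0.508, -0.0292, 0.0438]
ee_rot: [-0.001, 0.653, 0.757, -0.001]
contact_force: [-5.1, -2.4, -1.3]
width: 0.0194
gripper_force: 39.7
jigTCP mm [ 9.43 22.7 ] z 43.8 Fjig [-5.4 -1.6] Fz -1.3 M [-0.53  0.87  0.07] yaw-jig 0.07
clock: 12.6
position: [0.5077, -0.0274, 0.0438]
ee_rot: [-0.001, 0.653, 0.757, -0.001]
contact_force: [-4.8, -2.2, -1.8]
width: 0.0194
gripper_force: 39.7
jigTCP mm [ 9.42 24.53] z 43.79 Fjig [-5.1 -1.5] Fz -1.8 M [-0.56  0.88  0.1 ] yaw-jig 0.07
```

```bash
python3 -m inch '[{"claw":-1,"travel":[-0.0015,0.01,0],"turn":0},{"claw":-1,"travel":[-0.0015,0.01,0],"turn":0},{"claw":-1,"travel":[-0.0015,0.01,0],"turn":0}]' >/dev/null; python3 st.py
python3 -m inch '[{"claw":-1,"travel":[-0.0008,0.005,0],"turn":0},{"claw":-1,"travel":[-0.0008,0.005,0],"turn":0},{"claw":-1,"travel":[-0.0008,0.005,0],"turn":0}]'>/dev/null; python3 st.py
python3 -m inch '[{"claw":-1,"travel":[-0.0008,0.005,0],"turn":0},{"claw":-1,"travel":[-0.0008,0.005,0],"turn":0},{"claw":-1,"travel":[-0.0008,0.005,0],"turn":0}]'>/dev/null; python3 st.py
```

```text
jigTCP mm [ 9.45 26.49] z 43.81 Fjig [-5.1 -2.6] Fz -1.2 M [-0.61  0.9   0.07] yaw-jig 0.07
jigTCP mm [ 9.38 27.39] z 43.76 Fjig [-5.7 -2.7] Fz -3.0 M [-0.66  0.85  0.08] yaw-jig 0.07
jigTCP mm [ 9.42 28.07] z 43.82 Fjig [-5.7 -4.1] Fz -1.8 M [-0.81  0.83  0.05] yaw-jig 0.08
```

```bash
python3 -m inch '[{"claw":-1,"travel":[-0.0015,0.004,0],"turn":0},{"claw":-1,"travel":[-0.0015,0.004,0],"turn":0},{"claw":-1,"travel":[-0.0015,0.004,0],"turn":0}]' >/dev/null; python3 st.py
python3 -m inch '[{"claw":-1,"travel":[-0.0006,0.004,0],"turn":0},{"claw":-1,"travel":[-0.0006,0.004,0],"turn":0},{"claw":-1,"travel":[-0.0006,0.004,0],"turn":0}]' >/dev/null; python3 st.py
```

```text
jigTCP mm [ 9.39 28.58] z 43.84 Fjig [-5.1 -5.1] Fz -1.7 M [-1.06  0.89  0.04] yaw-jig 0.09
jigTCP mm [ 9.42 29.05] z 43.87 Fjig [-5.6 -6.4] Fz -2.9 M [-1.14  0.85  0.01] yaw-jig 0.11
```

```bash
python3 -m inch '[{"claw":-1,"travel":[-0.0006,0.004,0],"turn":0},{"claw":-1,"travel":[-0.0006,0.004,0],"turn":0},{"claw":-1,"travel":[-0.0006,0.004,0],"turn":0}]' >/dev/null; python3 st.py
python3 -m inch '[{"claw":-1,"travel":[-0.0006,0.004,0],"turn":0},{"claw":-1,"travel":[-0.0006,0.004,0],"turn":0},{"claw":-1,"travel":[-0.0006,0.004,0],"turn":0}]' >/dev/null; python3 st.py
```

```text
jigTCP mm [ 9.39 29.13] z 43.87 Fjig [-5.6 -8.8] Fz -2.2 M [-1.54  0.96  0.02] yaw-jig 0.14
jigTCP mm [ 9.43 29.18] z 43.91 Fjig [ -7.1 -11.3] Fz -3.0 M [-1.98  0.9  -0.06] yaw-jig 0.17
```

```bash
python3 -m inch '[{"claw":-1,"travel":[0,0,0],"turn":0},{"claw":-1,"travel":[0,0,0],"turn":0},{"claw":-1,"travel":[0,0,0],"turn":0},{"claw":-1,"travel":[0,0,0],"turn":0},{"claw":-1,"travel":[0,0,0],"turn":0}]' >/dev/null; python3 st.py
python3 -m inch '[{"claw":-1,"travel":[0,0,0],"turn":0},{"claw":-1,"travel":[0,0,0],"turn":0},{"claw":-1,"travel":[0,0,0],"turn":0},{"claw":-1,"travel":[0,0,0],"turn":0},{"claw":-1,"travel":[0,0,0],"turn":0}]' >/dev/null; python3 st.py
```

```text
jigTCP mm [ 9.42 29.19] z 43.87 Fjig [ -6.3 -11.5] Fz -2.2 M [-1.93  0.93 -0.  ] yaw-jig 0.16
jigTCP mm [ 9.44 29.17] z 43.88 Fjig [ -7.4 -11.8] Fz -3.2 M [-1.93  0.95 -0.03] yaw-jig 0.16
```

```bash
python3 -m inch '[{"claw":-1,"travel":[-0.0045,-0.0108,-0.003],"turn":0},{"claw":-1,"travel":[-0.0045,-0.0108,-0.003],"turn":0},{"claw":-1,"travel":[-0.0045,-0.0108,-0.003],"turn":0}]' >/dev/null; python3 st.py
```

```text
jigTCP mm [ 9.31 29.06] z 43.58 Fjig [-4.6 -4.9] Fz -1.7 M [-0.95  0.64 -0.02] yaw-jig 0.07
```

```bash
python3 -m inch '[{"claw":-1,"travel":[-0.0025,-0.0045,-0.003],"turn":0},{"claw":-1,"travel":[-0.0025,-0.0045,-0.003],"turn":0},{"claw":-1,"travel":[-0.0025,-0.0045,-0.003],"turn":0}]' >/dev/null; python3 st.py
```

```text
jigTCP mm [ 9.28 28.97] z 43.5 Fjig [-3.1 -3.7] Fz 4.0 M [-0.58  0.56  0.09] yaw-jig 0.05
```

Seated on the plate with a light preload, so I'll release, rise and check.

```bash
python3 -m inch '[{"claw":-0.3,"travel":[0,0,0],"turn":0},{"claw":-0.2,"travel":[0,0,0],"turn":0},{"claw":0,"travel":[0,0,0],"turn":0},{"claw":0,"travel":[0,0,0],"turn":0}]'; python3 st.py
python3 -m inch '[{"claw":0.2,"travel":[0,0,0.15],"turn":0},{"claw":0.5,"travel":[0,0,0.35],"turn":0},{"claw":1,"travel":[0,0,0.55],"turn":0.04},{"claw":1,"travel":[0,0,0.8],"turn":0.085},{"claw":1,"travel":[0.1,0,1.0],"turn":0.13}]'
python3 -m inch '[{"claw":1,"travel":[0.1,0,0],"turn":0.045},{"claw":1,"travel":[0.1,0,0],"turn":0.09},{"claw":1,"travel":[0.1,0,0],"turn":0.137},{"claw":1,"travel":[0.1,0,0],"turn":0.185},{"claw":1,"travel":[0.1,0,0],"turn":0.23}]'
python3 -m inch '[{"claw":1,"travel":[0,0,0],"turn":0.045},{"claw":1,"travel":[0,0,0],"turn":0.09},{"claw":1,"travel":[0,0,0],"turn":0.137},{"claw":1,"travel":[0,0,0],"turn":0.14},{"claw":1,"travel":[0,0,0],"turn":0.14}]'
python3 st.py
python3 - <<'E'
from h import *
KT=cam("wrist"); im=cv2.cvtColor(imaging.get_image("wrist"),cv2.COLOR_RGB2BGR); np.savez("w3.npz",K=KT[0],T=KT[1]); cv2.imwrite("pics/w3.png",im)
d=np.load("jig.npz");O,yaw=d["O"],d["yaw"]
Rj=np.array([[np.cos(yaw),-np.sin(yaw)],[np.sin(yaw),np.cos(yaw)]]);J=lambda P:(P[:,:2]-O)@Rj
h=cv2.cvtColor(im,cv2.COLOR_BGR2HSV); k=(((h[...,0]<8)|(h[...,0]>172))&(h[...,1]>120)&(h[...,2]>60)).astype(np.uint8)
for c in cv2.findContours(k,0,2)[0]:
    if cv2.contourArea(c)>40:
        x,y,w,hh=cv2.boundingRect(c); print(x,y,w,hh,J(cast(KT,[[x+w/2-.5,y+hh/2-.5]],.055)))
W=lambda x,y,z:np.r_[O+Rj@[x,y],z]
print("plate", proj(KT,[W(-.08,-.13,.008),W(-.08,.13,.008),W(.08,.13,.008),W(.08,-.13,.008)]).round(0).tolist())
E
```

```text
clock: 16.7
position: [0.5065, -0.0222, 0.0429]
ee_rot: [0.0, 0.653, 0.757, 0.0]
contact_force: [0.2, -0.6, -0.9]
width: 0.0429
gripper_force: 0.0
jigTCP mm [ 8.98 29.81] z 42.92 Fjig [ 0.1 -0.6] Fz -0.9 M [-0.01 -0.03 -0.07] yaw-jig 0.03
clock: 17.2
position: [0.5245, -0.022, 0.2457]
ee_rot: [0.0, 0.484, 0.875, 0.0]
contact_force: [1.4, 0.3, -0.1]
width: 0.0857
gripper_force: 0.0
clock: 17.7
position: [0.5461, -0.0223, 0.2427]
ee_rot: [0.0, 0.143, 0.99, 0.0]
contact_force: [0.6, 0.9, -0.1]
width: 0.0856
gripper_force: 0.0
clock: 18.2
position: [0.5461, -0.0224, 0.2428]
ee_rot: [0.0, -0.072, 0.997, 0.0]
contact_force: [0.3, 0.0, -0.0]
width: 0.0856
gripper_force: 0.0
jigTCP mm [48.08 23.92] z 242.83 Fjig [ 0.3 -0. ] Fz -0.0 M [-0. -0.  0.] yaw-jig 89.88
302 75 30 17 [[-0.04099231  0.08772447]]
plate [[112.0, 47.0], [348.0, 46.0], [336.0, 185.0], [131.0, 186.0]]
```

View pics/w3.png

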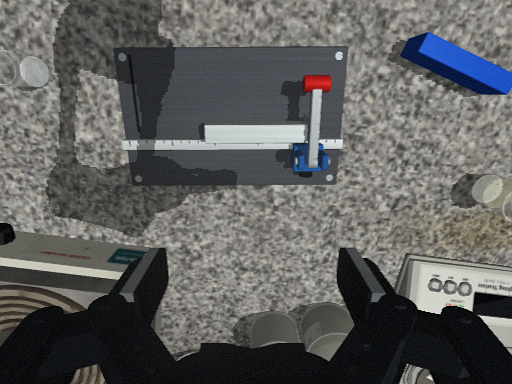

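The bar is flush on the fence with its end on the blade at about (305,133), and the leaf is still down with the knob at (317,84). Next I'll pinch the knob and flip it up.

```bash
python3 -m inch '[{"claw":1,"travel":[-0.2,0.1,-0.1],"turn":0},{"claw":0.6,"travel":[-0.4,0.2,-0.2],"turn":0},{"claw":0.3,"travel":[-0.485,0.254,-0.4],"turn":0},{"claw":0.2,"travel":[-0.485,0.254,-0.6],"turn":0},{"claw":0,"travel":[-0.485,0.254,-0.6],"turn":0}]' 20
python3 -m inch '[{"claw":0,"travel":[0,0,0],"turn":0},{"claw":0,"travel":[0,0,0],"turn":0},{"claw":0,"travel":[0,0,0],"turn":0}]'; python3 st.py
```

```text
clock: 18.75
position: [0.4445, 0.029, 0.1194]
ee_rot: [-0.005, -0.073, 0.997, 0.001]
contact_force: [-0.3, 0.3, 0.3]
width: 0.0428
gripper_force: 0.0
clock: 19.05
position: [0.4511, 0.0279, 0.1247]
ee_rot: [0.002, -0.073, 0.997, -0.0]
contact_force: [-0.4, 0.3, 0.2]
width: 0.0427
gripper_force: 0.0
jigTCP mm [-38.54  87.48] z 124.72 Fjig [-0.3  0.4] Fz 0.2 M [ 0.03 -0.   -0.05] yaw-jig 90.0
```

```bash
python3 -m inch '[{"claw":0,"travel":[-0.0095,0.003,-0.1],"turn":0},{"claw":0,"travel":[-0.0095,0.003,-0.22],"turn":0},{"claw":0,"travel":[-0.0095,0.003,-0.32],"turn":0},{"claw":0,"travel":[-0.0095,0.003,-0.35],"turn":0},{"claw":0,"travel":[-0.0095,0.003,-0.35],"turn":0}]' 20
python3 -m inch '[{"claw":0,"travel":[0,0,0],"turn":0},{"claw":0,"travel":[0,0,0],"turn":0},{"claw":0,"travel":[0,0,0],"turn":0}]'; python3 st.py
```

```text
clock: 19.55
position: [0.4475, 0.0287, 0.0531]
ee_rot: [-0.0, -0.073, 0.997, 0.0]
contact_force: [-0.3, -0.2, -0.2]
width: 0.0427
gripper_force: 0.0
clock: 19.85
position: [0.4479, 0.0288, 0.0538]
ee_rot: [0.001, -0.073, 0.997, -0.0]
contact_force: [-0.6, 0.1, 0.1]
width: 0.0426
gripper_force: 0.0
jigTCP mm [-41.61  88.86] z 53.79 Fjig [-0.5  0.1] Fz 0.1 M [-0.01  0.03 -0.01] yaw-jig 90.04
```

```bash
python3 -m inch '[{"claw":0,"travel":[0.0055,-0.002,0.006],"turn":0},{"claw":0,"travel":[0.0055,-0.002,0.006],"turn":0},{"claw":-0.2,"travel":[0.0055,-0.002,0.006],"turn":0},{"claw":-0.3,"travel":[0.0055,-0.002,0.006],"turn":0},{"claw":-0.4,"travel":[0.0055,-0.002,0.006],"turn":0}]' 20
python3 -m inch '[{"claw":-1,"travel":[0,0,0],"turn":0},{"claw":-1,"travel":[0,0,0],"turn":0},{"claw":-1,"travel":[0,0,0],"turn":0}]' 20; python3 st.py
```

```text
clock: 20.35
position: [0.4483, 0.0277, 0.0542]
ee_rot: [-0.0, -0.074, 0.997, -0.001]
contact_force: [-0.8, -3.5, 1.7]
width: 0.0257
gripper_force: 9.3
clock: 20.65
position: [0.4483, 0.0278, 0.0543]
ee_rot: [-0.0, -0.074, 0.997, -0.001]
contact_force: [-1.1, -4.9, 3.2]
width: 0.0257
gripper_force: 21.2
jigTCP mm [-41.38  87.76] z 54.26 Fjig [-1.7 -4.7] Fz 3.2 M [-0.84  0.12 -0.04] yaw-jig 90.08
```

```bash
python3 -m inch '[{"claw":-1,"travel":[0.003,0,0.049],"turn":0},{"claw":-1,"travel":[0.012,0.002,0.0965],"turn":0},{"claw":-1,"travel":[0.027,0.004,0.143],"turn":0},{"claw":-1,"travel":[0.047,0.007,0.187],"turn":0},{"claw":-1,"travel":[0.079,0.0115,0.236],"turn":0}]'; python3 st.py
python3 -m inch '[{"claw":-1,"travel":[0.038,0.0055,0.044],"turn":0},{"claw":-1,"travel":[0.085,0.012,0.082],"turn":0},{"claw":-1,"travel":[0.132,0.0195,0.1115],"turn":0},{"claw":-1,"travel":[0.185,0.027,0.134],"turn":0},{"claw":-1,"travel":[0.241,0.0355,0.1485],"turn":0}]'; python3 st.py
python3 -m inch '[{"claw":-1,"travel":[0.04,0.006,0.004],"turn":0},{"claw":-1,"travel":[0.077,0.011,0.0055],"turn":0},{"claw":-1,"travel":[0.096,0.014,0.0045],"turn":0},{"claw":-1,"travel":[0.096,0.014,0.0045],"turn":0},{"claw":-1,"travel":[0.096,0.014,0.0045],"turn":0}]'; python3 st.py
```

```text
clock: 21.15
position: [0.4629, 0.03, 0.1007]
ee_rot: [-0.002, -0.073, 0.997, -0.001]
contact_force: [0.8, -5.1, -4.2]
width: 0.026
gripper_force: 19.9
jigTCP mm [-26.56  87.85] z 100.74 Fjig [ 0.  -5.2] Fz -4.2 M [-0.8   0.13 -0.03] yaw-jig 90.07
clock: 21.65
position: [0.5098, 0.0371, 0.1308]
ee_rot: [-0.003, -0.074, 0.997, -0.001]
contact_force: [-4.2, -4.7, 3.0]
width: 0.0257
gripper_force: 20.7
jigTCP mm [20.89 88.  ] z 130.77 Fjig [-4.9 -4. ] Fz 3.0 M [-0.82  0.77  0.04] yaw-jig 90.08
clock: 22.15
position: [0.5315, 0.0403, 0.1321]
ee_rot: [0.0, -0.073, 0.997, -0.0]
contact_force: [-1.1, -3.4, 3.6]
width: 0.0256
gripper_force: 20.9
jigTCP mm [42.8  88.02] z 132.14 Fjig [-1.6 -3.2] Fz 3.6 M [-0.63  0.35  0.06] yaw-jig 90.05
```

```bash
python3 -m inch '[{"claw":-0.2,"travel":[0,0,0],"turn":0},{"claw":0.1,"travel":[0,0,0],"turn":0},{"claw":0.3,"travel":[0,0,0],"turn":0},{"claw":0.5,"travel":[0,0,0.15],"turn":0},{"claw":1,"travel":[0,0,0.3],"turn":0}]'
python3 -m inch '[{"claw":1,"travel":[0,-0.1,0.2],"turn":0},{"claw":1,"travel":[0.03,-0.2,0.35],"turn":0},{"claw":1,"travel":[0.03,-0.2,0.35],"turn":0},{"claw":1,"travel":[0.03,-0.2,0.35],"turn":0},{"claw":1,"travel":[0.03,-0.2,0.35],"turn":0}]'
python3 - <<'E'
from h import *
KT=cam("wrist"); im=cv2.cvtColor(imaging.get_image("wrist"),cv2.COLOR_RGB2BGR); cv2.imwrite("pics/w4.png",im)
d=np.load("jig.npz");O,yaw=d["O"],d["yaw"]
Rj=np.array([[np.cos(yaw),-np.sin(yaw)],[np.sin(yaw),np.cos(yaw)]]);J=lambda P:(P[:,:2]-O)@Rj
h=cv2.cvtColor(im,cv2.COLOR_BGR2HSV); k=(((h[...,0]<8)|(h[...,0]>172))&(h[...,1]>120)&(h[...,2]>60)).astype(np.uint8)
for c in cv2.findContours(k,0,2)[0]:
    if cv2.contourArea(c)>40:
        x,y,w,hh=cv2.boundingRect(c); print(x,y,w,hh,J(cast(KT,[[x+w/2-.5,y+hh/2-.5]],.133)))
W=lambda x,y,z:np.r_[O+Rj@[x,y],z]
e=proj(KT,[W(.01,.0827,.048),W(.01,-.0273,.048)]);print("expected bar ends px",e.round(1).tolist())
c=proj(KT,[W(-.085,0,.008),W(.05,0,.13)]); 
x0=int(max(0,e[:,0].min()-60)); y0=int(max(0,c[:,1].min()-5)); print(x0,y0)
cv2.imwrite("pics/w4z.png",cv2.resize(im[y0:y0+190,x0:x0+240],None,fx=3.1,fy=3.1,interpolation=cv2.INTER_CUBIC))
E
```

```text
clock: 22.65
position: [0.5306, 0.0412, 0.1914]
ee_rot: [-0.002, -0.073, 0.997, 0.001]
contact_force: [0.3, 0.4, 0.7]
width: 0.0766
gripper_force: 0.0
clock: 23.15
position: [0.5364, 0.0014, 0.2605]
ee_rot: [-0.001, -0.073, 0.997, 0.001]
contact_force: [-0.4, 0.6, -0.0]
width: 0.0856
gripper_force: 0.0
281 175 32 17 [[0.03748306 0.08816686]]
expected bar ends px [[282.1, 137.9], [184.9, 137.9]]
124 45
```

View pics/w4z.png

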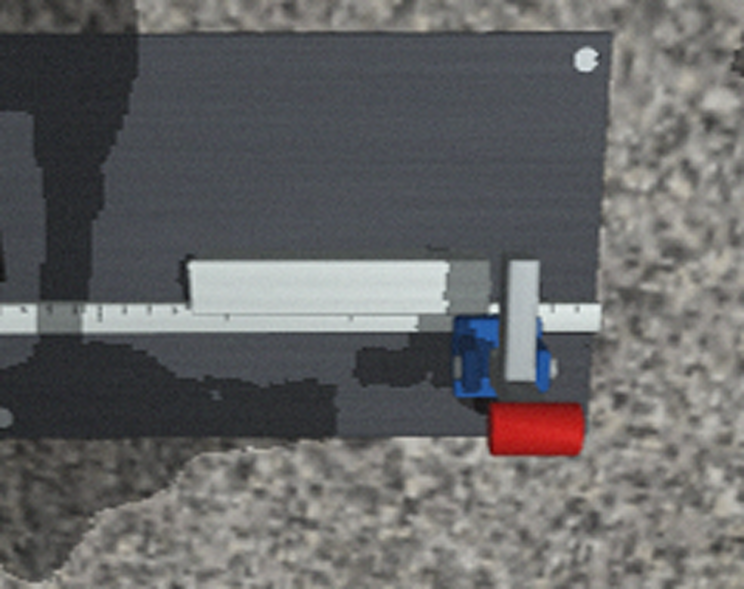

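The leaf is up with the knob at crop (537,430), about 90 degrees. The bar is flush, and its end at crop (490,287), i.e. pixel 282, matches the expected gauge position. I'm handing it in.

```bash
python3 -c "
from rig import ticket
print(ticket.sign_off())"
```

```text
the job is handed in; nothing more can be done
None
```

The job is handed in after about 23 s, and no verdict came back: the bar was held home on the collar at about 10 N (estimated from the wrist force) for 1 s, then the leaf was flipped up to about 90 degrees, leaving the bar flush on the fence at the gauge line.

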